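# Lay out the sharpening line for the carving knives

### The arm

A 6-joint arm with a two-finger parallel gripper is mounted at the origin on the work surface. World frame = base frame: x ahead of the robot, y to its left, z up, the work surface at z = 0. Lengths are in m, angles in rad, forces in N, time in s.
With the tool pointing down it reaches from about 0.3 to 0.95 m from the base axis. Payload 3.1 kg.
Tool frame: the origin (TCP) lies at the very end of the fingers, on their centre line; the grasp point (between the pads) lies 19 mm behind it; z points along the fingers, y is the line along which they close (so a half turn about z gives the same grasp; the last joint's range is limited). The gripper opens to 85 mm and grips with 20 to 120 N. Pads are 22 mm wide; open, the fingers measure 114 mm over their backs; the gripper's body (76 mm by 85 mm) begins 54 mm behind the grasp point. The pads swing forward as they close: fully open they stand 13 mm farther back than shut.
Start: joints at [1.124, 0.308, 1.634, -0, 1.2, -0.07], TCP at [0.23, 0.581, 0.231] pointing down, gripper open.
Joint ranges: [-3.06, 3.06], [-0.79, 1.96], [0.05, 2.63], [-1.19, 4.34], [0.05, 2.64], [-2.94, 2.94]. Speed limits (rad/s): [2.79, 2.79, 3.14, 3.14, 3.14, 3.14].

### API

Orientations are given as [roll, pitch, yaw] about the fixed x, y, z axes, in that order (R = Rz(yaw) Ry(pitch) Rx(roll)).
In Python, from bench import ctrl, imaging, workorder gives the robot as it stands. The module is installed in compiled form; this text tells all that it offers.
- The arm moves only by the tool send_rows, never from a script. Its argument "rows" is a list of rows, each an object with "linear": the shift along the tool's x, y, z in m, a list of three; "angular": the turn, a rotation vector about the tool's x, y, z in rad, a list of three. A call has 1 to 12 rows; each row is the pose to reach, as a shift and turn from the pose commanded when the call began, along the tool's axes at that moment; what a row does not reach only later rows make up. A row lasts 1/8 s, in which the tool goes at most 62.5 mm and 10.7 degrees, less where a joint would pass 70% of its speed; a pose out of reach is approached as far as the arm can. A call with a gripper value outside its range is refused whole. "jaw" is the finger opening in m, from 0 to 0.0854, set as the call begins (left out, the last holds). The fingers move at their own pace and stop on an object; the grip force is fixed at half the most. Time passes only in rows, so rows that repeat a pose let the fingers close. It gives the time, the measured TCP pose, the force, the opening and the grip force at its end, in the units of the state.
- ctrl.observe(): the state, without advancing time (a new reading comes with each control period).
- imaging.capture(name): name is "scene" or "side" or "wrist"; returns the picture (480x640x3 uint8, blue, green, red); there is no depth.
- imaging.calibration(name): a dict with "camera_matrix" (3x3 intrinsics, pixels), "R" (3x3) and "t" (3): a world point X has camera coordinates R X + t. Camera axes: x right, y down, z forward; pixel columns grow to the right and rows downward; lengths in m; the calibration is good to about 2 mm. The wrist camera is an equidistant fisheye: a pixel r from the principal point sees the ray r / f radians off the axis. A picture is of the moment at which its call begins: read the wrist's pose just before it. calibration takes no time and is no camera call; for the wrist camera it gives the pose at the moment of the call.
- workorder.hand_in(): hands the job in; it is judged then, once.
The state is a dict: "clock": time; "joint_positions": joint angles; "dq": joint speeds; "tau": joint torques, N m; "tool_pos": TCP position; "tool_rot": TCP orientation; "wrist_force": force on the tool from outside, world axes, zero at the start; "ft_torque": the same for the moment, N m; "finger_gap": finger opening in m; "grip_force": force on a finger pad.
Only numpy, scipy, OpenCV 4.12 (cv2) and the standard library are available. Lean on these libraries where they do the work, as an engineer would, in place of code of your own. Each camera call takes 0.05 s, during which the arm holds its last target. There are 200 camera calls.

### The job

Set up the sharpening line on the board: lay the three whetstones flat on the cork pads, each centred on its pad and lying lengthwise along it, with the coarse dark stone on the pad beside the white dish, the fine white stone on the pad beside the strop, and the orange medium stone between them. Put the little blue dressing stone on top of the middle of the fine white stone, and lay the green compound bar lengthwise on top of the middle of the leather strop. Let go of everything, and do not shift the oil tin or the beeswax puck that stand among the stones.

Things in the scene. Friction and masses are not known exactly. Their poses are not given: they have to be found in the camera images.
- board: Pale wooden board, fixed, 140 (x) by 290 (y) by 12 mm thick; origin at the centre of its underside, z up. Three raised cork pads in a row along y, each 116 (x, its length) by 52 (y) by 2 mm, centred at y = +95, 0 and -95 mm, x = 0; their tops are 14 mm above the origin. The dish stands off one y end of the board and the strop off the other; which end is which varies.
- dish: White round ceramic soaking dish, empty, fixed, 90 mm across the rim, 38 mm high, origin at the centre of its underside, z up. It stands beside one of the board's outer pads.
- strop: Strop, fixed: a light wooden block faced with brown leather, 140 (x) by 50 (y) by 25 mm high, origin at the centre of its underside; x along its length, y across, z up; the leather's top is 25 mm above the origin. It stands beside the board's other outer pad, roughly parallel to the pads.
- coarse: Coarse whetstone, nearly black. A rectangular block; origin at the centre of its underside, x along its length, y across its width, z up. 100 x 40 x 20 mm, about 0.18 kg, loose.
- medium: Medium whetstone, orange-red. A rectangular block; origin at the centre of its underside, x along its length, y across its width, z up. 100 x 40 x 20 mm, about 0.17 kg, loose.
- fine: Fine whetstone, white. A rectangular block; origin at the centre of its underside, x along its length, y across its width, z up. 100 x 40 x 20 mm, about 0.16 kg, loose.
- dresser: Small dressing stone, blue. A rectangular block; origin at the centre of its underside, x along its length, y across its width, z up. 45 x 30 x 20 mm, about 0.06 kg, loose.
- bar: Bar of honing compound, green. A rectangular block; origin at the centre of its underside, x along its length, y across its width, z up. 60 x 24 x 20 mm, about 0.05 kg, loose.
- tin: Little round steel oil tin with a red cap, 36 mm across, 60 mm high, loose, standing; origin at the centre of its underside. Not to be shifted.
- wax: Round puck of amber-yellow beeswax, 38 mm across, 22 mm high, loose; origin at the centre of its underside. Not to be shifted.
Mind the look-alikes: they are no part of the job. There is more than one size of the fine; the one meant has the size given above.

How it is judged:
By the outcome, as a careful person would: the job done as asked, in the order asked, and still so for the second after the job is handed in, with the robot touching nothing.
It also fails if it takes over 115 s, if anything falls off the work surface, if the arm or the gripper's body presses on something with over 40 N, if the wrist force passes 120 N, or if a joint passes its speed limit or range.

## Working session

There is one attempt and no reset: what is moved stays moved. The work goes in short steps, Python scripts to look and compute and a tool call to move; the robot and the scene stay as the last step left them, time stands still between calls to the robot, and variables do not carry over. Pictures are saved under pics/ and viewed, at most 14 in all, crops included, and the job is handed in when it is done.

Besides the shell and the picture viewer there is one more tool, called after "Call:" as a command line: name --argument value ..., lists and objects as JSON in quotes. send_rows: Moves the arm, as the interface text tells. Its arguments: {"type":"object","properties":{"rows":{"type":"array","items":{"type":"object","properties":{"linear":{"type":"array","items":{"type":"number"}},"angular":{"type":"array","items":{"type":"number"}}}}},"jaw":{"type":"number"}},"required":["rows"]}

```bash
mkdir -p pics; python3 - <<'E'
from bench import ctrl, imaging
import cv2,numpy as np
s=ctrl.observe();print(s['clock'],s['tool_pos'],s['tool_rot'],s['finger_gap'])
for n in("scene","side","wrist"):
    c=imaging.calibration(n);print(n,{k:np.round(v,4).tolist() for k,v in c.items()})
    cv2.imwrite(f'pics/{n}0.png',imaging.capture(n))
E
```

```text
0.0 [0.22961979 0.58038807 0.23005622] [-3.13928002e+00 -1.58909653e-04  2.76482778e+00] 0.08541632645883189
scene {'camera_matrix': [[577.3649, 0.0, 321.5073], [0.0, 577.3649, 236.8992], [0.0, 0.0, 1.0]], 'R': [[0.0595, 0.998, 0.019], [0.657, -0.0248, -0.7535], [-0.7516, 0.0573, -0.6572]], 't': [-0.0389, -0.2653, 1.4034]}
side {'camera_matrix': [[537.1113, 0.0, 324.5845], [0.0, 537.1113, 248.0052], [0.0, 0.0, 1.0]], 'R': [[0.6676, -0.7445, -0.0118], [-0.4869, -0.4246, -0.7633], [0.5632, 0.5153, -0.6459]], 't': [-0.3206, 0.2621, 0.8825]}
wrist {'camera_matrix': [[371.6483, 0.0, 317.6606], [0.0, 371.6483, 244.8281], [0.0, 0.0, 1.0]], 'R': [[0.3681, 0.9298, -0.0036], [0.8868, -0.3499, 0.3019], [0.2794, -0.1143, -0.9533]], 't': [-0.6217, -0.0392, 0.3811]}
```

View pics/scene0.png

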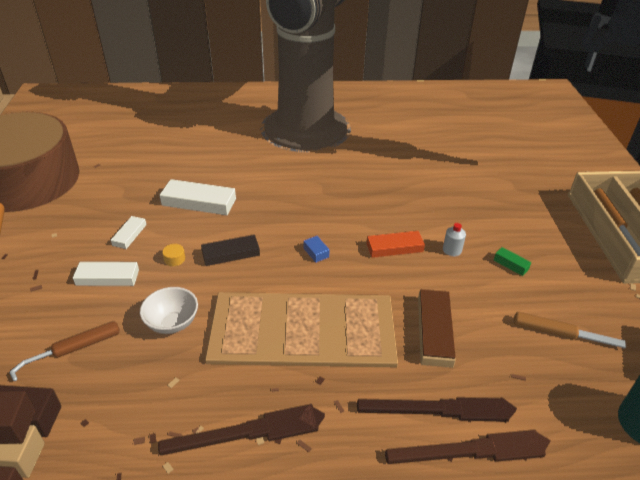

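View pics/side0.png

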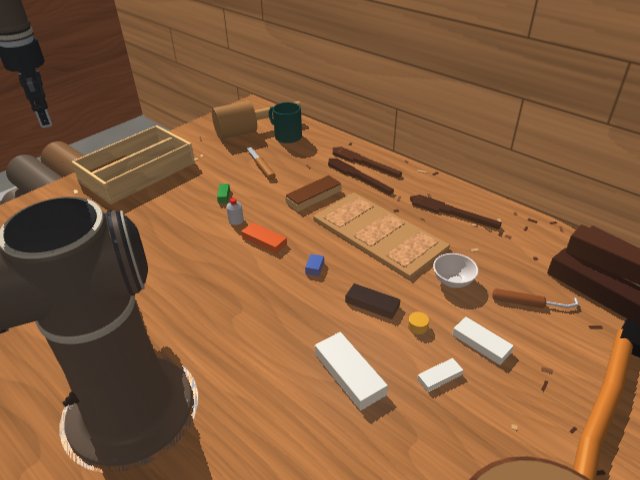

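The scene camera shows image right = +y and image down = +x. The dish (170,312) is at the low-y end and the strop (437,327) at the high-y end. The coarse stone is at (230,250), medium (395,243), dresser (316,248), bar (512,261), tin (455,241) and wax (174,255). The fine stone is probably the white block at (106,273). The other whites, at (198,197) and (128,232), look too big and too small.

```bash
cat > fit.py <<'E'
import cv2,numpy as np
from scipy.optimize import least_squares
from scipy.spatial.transform import Rotation as Ro
def proj(c,P):
    q=np.asarray(P)@c['R'].T+c['t'];K=c['camera_matrix']
    return q[:,:2]/q[:,2:]*K[0,0]+K[:2,2]
def corners(p,d,z0=0):
    x,y,a=p;L,W,H=d
    X=np.array([[i*L/2,j*W/2,k*H] for i in(-1,1) for j in(-1,1) for k in(0,1)])
    return X@Ro.from_euler('z',a).as_matrix().T+[x,y,z0]
def feat(m):
    a=m['m00'];return np.array([m['m10']/a,m['m01']/a,m['mu20']/a/10,m['mu11']/a/10,m['mu02']/a/10]),a
def fit(obs,d,p0,z0=0):  # obs: list of (calib,mask)
    F=[feat(cv2.moments(m,True)) for c,m in obs]
    def r(p):
        o=[]
        for (c,m),(f,a) in zip(obs,F):
            g,b=feat(cv2.moments(cv2.convexHull(proj(c,corners(p,d,z0)).astype(np.float32))));o+=list(g-f)
        return np.array(o)
    s=min((least_squares(r,[*p0,t]) for t in(0,.5,1,1.57,2.1,2.6)),key=lambda s:s.cost)
    A=[(a,feat(cv2.moments(cv2.convexHull(proj(c,corners(s.x,d,z0)).astype(np.float32))))[1]) for (c,m),(f,a) in zip(obs,F)]
    return s.x,s.cost,A
def back(c,uv,z):
    K=c['camera_matrix'];r=np.array([(uv[0]-K[0,2])/K[0,0],(uv[1]-K[1,2])/K[1,1],1])@c['R'];o=-c['R'].T@c['t']
    return o+r*(z-o[2])/r[2]
def mask(im,seed,kind,h=45):
    H=cv2.cvtColor(im,cv2.COLOR_BGR2HSV).astype(int);h_,s,v=H[...,0],H[...,1],H[...,2]
    m={'white':(s<70)&(v>90),'black':(v<62),'orange':((h_<9)|(h_>175))&(s>195),'blue':(h_>100)&(h_<130)&(s>100),'green':(h_>50)&(h_<85)&(s>100),'yellow':(h_>14)&(h_<28)&(s>185)}[kind]
    n,l=cv2.connectedComponents(m.astype(np.uint8));return (l==l[seed[1],seed[0]]).astype(np.uint8)
E
python3 - <<'E'
from fit import *
from bench import imaging
C={n:imaging.calibration(n) for n in('scene','side')};I={n:cv2.imread(f'pics/{n}0.png') for n in C}
S=(.1,.04,.02)
O={'coarse':('black',(230,252),(372,302),S),'medium':('orange',(396,244),(264,236),S),'fine':('white',(106,270),(483,340),S),'dresser':('blue',(316,248),(315,265),(.045,.03,.02)),'bar':('green',(512,262),(223,193),(.06,.024,.02)),'wax':('yellow',(174,255),(419,323),(.034,.034,.022)),'whitebig':('white',(198,197),(350,370),S),'whitesmall':('white',(128,232),(440,375),S)}
ov=I['scene'].copy();ov2=I['side'].copy()
for k,(kd,a,b,d) in O.items():
    obs=[(C['scene'],mask(I['scene'],a,kd)),(C['side'],mask(I['side'],b,kd))]
    p,c,A=fit(obs,d,back(C['scene'],a,.01)[:2])
    print(k,np.round(p[:2],4),'yaw deg',round(np.degrees(p[2])%180,1),round(c,2),A)
    for o,im in((obs[0],ov),(obs[1],ov2)): cv2.polylines(im,[np.round(cv2.convexHull(proj(o[0],corners(p,d)).astype(np.float32))).astype(int)],True,(255,255,0))
    
print('tin',back(C['scene'],(454,252),0))
a=cv2.resize(I['scene'][275:375,130:470],None,fx=2.35,fy=2.35,interpolation=2)
b=cv2.resize(I['side'][170:295,270:490],None,fx=2.35,fy=2.35,interpolation=2)
b=cv2.copyMakeBorder(b,0,0,0,a.shape[1]-b.shape[1],0);cv2.imwrite('pics/crop1.png',np.vstack([a,b]))
print(a.shape)
a=ov[170:290,60:540];b=ov2[180:410,200:520];a=cv2.resize(a,None,fx=1.66,fy=1.66);b=cv2.resize(b,None,fx=1.66,fy=1.66);b=cv2.copyMakeBorder(b,0,0,0,a.shape[1]-b.shape[1],0);cv2.imwrite('pics/ov.png',np.vstack([a,b]))
E
```

```text
coarse [-0.0879 -0.2997] yaw deg 152.1 6579685.36 [(926.0, 592.991662969056), (272999.0, 3470.515307641588)]
medium [1.1388 0.5526] yaw deg 28.6 15006598.41 [(306358.0, 7450.983046486974), (306982.0, 252.50744118227158)]
fine [ 0.4981 -0.3636] yaw deg 90.0 2.5 [(1470.0, 1516.9822625976522), (1378.0, 1429.2913468736224)]
dresser [0.4488 0.0037] yaw deg 28.6 7.72 [(346.0, 486.9919178097043), (183.0, 341.24850883474573)]
bar [0.4965 0.3547] yaw deg 57.2 1.86 [(538.0, 603.080210050568), (182.0, 202.77891100139823)]
wax [ 0.4577 -0.2532] yaw deg 28.6 13.1 [(290.0, 461.65649962669704), (228.0, 402.5000402084552)]
whitebig [ 0.2835 -0.229 ] yaw deg 90.0 501.84 [(1926.0, 1017.1057665253757), (2815.0, 1563.701895703096)]
whitesmall [ 0.3883 -0.3483] yaw deg 180.0 107.59 [(641.0, 1079.3759474435938), (834.0, 1479.799978191033)]
tin [0.45643597 0.2590253  0.        ]
(235, 799, 3)
```

View pics/crop1.png

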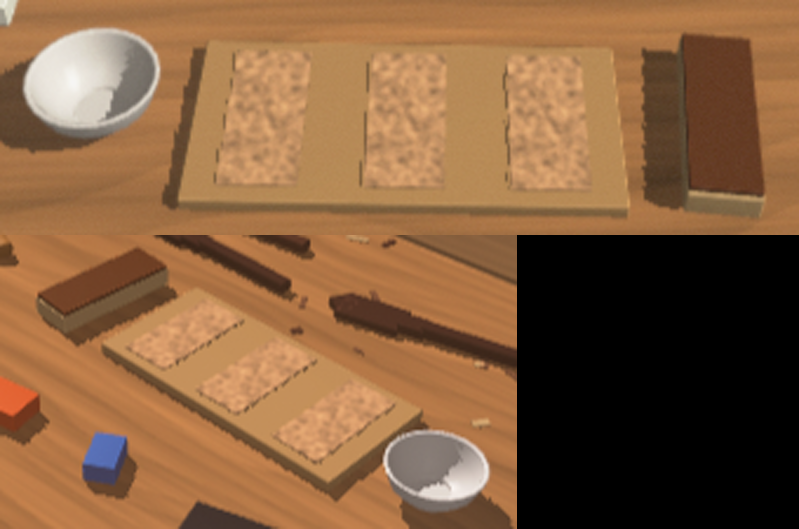

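View pics/ov.png

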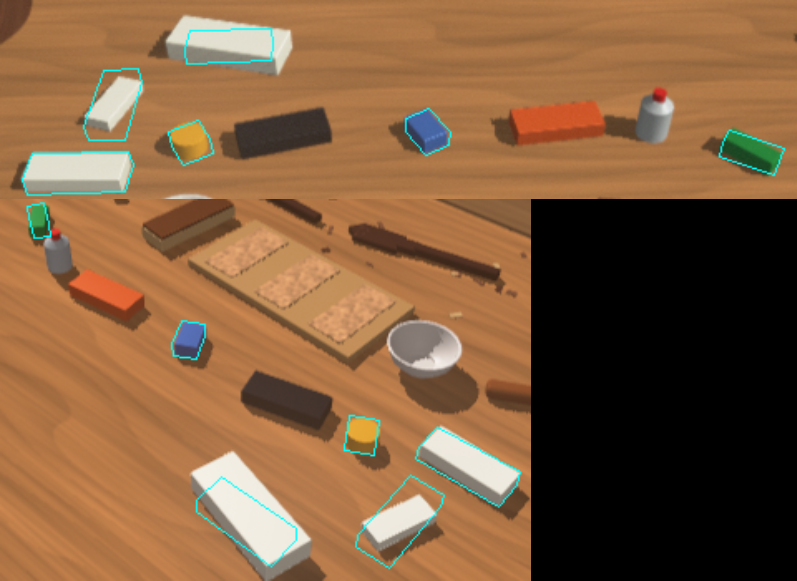

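Overlay: the white block fitted at (106,273) has the right area, so it is the fine stone. The colour masks for coarse, medium and dresser were off, so I'll loosen those. I also read the board and strop top corners off the crop.

```bash
python3 - <<'E'
s=open('fit.py').read()
i=s.index("    m={'white'");j=s.index("    n,l=")
s=s[:i]+"""    b,g,r=[im[...,k].astype(int) for k in range(3)];L=cv2.cvtColor(im,cv2.COLOR_BGR2LAB).astype(int)
    m={'white':(s<85)&(v>80),'black':(s<105)&(v<95),'orange':(L[...,1]>157),'blue':(b>r+12),'green':(g>r+12),'yellow':(h_>14)&(s>185)}[kind]
"""+s[j:]
open('fit.py','w').write(s)
E
python3 - <<'E'
from fit import *
from bench import imaging
C={n:imaging.calibration(n) for n in('scene','side')};I={n:cv2.imread(f'pics/{n}0.png') for n in C}
S=(.1,.04,.02)
O={'coarse':('black',(230,252),(372,302),S),'medium':('orange',(396,244),(264,236),S),'fine':('white',(106,270),(483,340),S),'dresser':('blue',(316,248),(315,265),(.045,.03,.02)),'bar':('green',(512,262),(223,193),(.06,.024,.02))}
for k,(kd,a,b,d) in O.items():
    obs=[(C['scene'],mask(I['scene'],a,kd)),(C['side'],mask(I['side'],b,kd))]
    p,c,A=fit(obs,d,back(C['scene'],a,.01)[:2])
    print(k,np.round(p[:2],4),'yaw deg',round(np.degrees(p[2])%180,1),round(c,2),np.round(A).tolist(), [np.round(fit([o],d,p[:2])[0],3).tolist() for o in obs])
def cf(d,z,scene,side):  # top corners order: (-x,-y),(-x,+y),(+x,+y),(+x,-y)
    X=np.array([[-1,-1],[-1,1],[1,1],[1,-1]])*np.array(d)/2
    a=np.array(scene)/2.35+[130,275];b=(np.array(side)-[0,235])/2.35+[270,170]
    def P(p):
        c,s_=np.cos(p[2]),np.sin(p[2]);return np.c_[X@np.array([[c,s_],[-s_,c]])+p[:2],np.full(4,z)]
    r=lambda p:np.r_[(proj(C['scene'],P(p))-a).ravel(),(proj(C['side'],P(p))-b).ravel()]
    q=least_squares(r,[.6,.05,0]);print(np.round(q.x,4),np.degrees(q.x[2]),np.round(q.fun,1))
cf((.14,.29),.012,[(208,41),(613,50),(629,209),(180,204)],[(335,487),(103,348),(195,290),(422,410)])
cf((.14,.05),.025,[(682,35),(749,38),(764,195),(686,192)],[(62,314),(38,295),(145,248),(167,268)])
s,t=proj(C['scene'],[[.5,.0,0]]),0
print('wax',back(C['scene'],(174,250),.022),back(C['side'],(419,320),.022),'tin cap',back(C['scene'],(458,227),.06),back(C['side'],(234,200),.06))
E
```

```text
coarse [ 0.4507 -0.1527] yaw deg 90.4 23.28 [[1137.0, 1297.0], [722.0, 1139.0]] [[0.445, -0.155, 1.57], [0.456, -0.152, 2.099]]
medium [0.4421 0.1513] yaw deg 90.0 13.06 [[1128.0, 1238.0], [534.0, 797.0]] [[0.442, 0.151, 1.57], [0.449, 0.158, 1.57]]
fine [ 0.4994 -0.3636] yaw deg 89.9 1.8 [[1495.0, 1521.0], [1406.0, 1427.0]] [[0.497, -0.366, 1.57], [0.499, -0.364, 1.57]]
dresser [0.4488 0.0009] yaw deg 28.6 0.95 [[440.0, 487.0], [300.0, 342.0]] [[0.448, 0.002, 0.5], [0.449, 0.001, 0.5]]
bar [0.4962 0.3545] yaw deg 57.1 1.62 [[567.0, 603.0], [203.0, 203.0]] [[0.496, 0.355, 1.0], [0.496, 0.354, 1.0]]
[ 0.6327 -0.029  -0.0589] -3.3771964335399978 [-1.2  0.4 -1.1 -1.2  0.4 -0.5 -2.  -0.6 -2.2 -2.3 -1.5 -2.6  0.2 -2.1
  0.8 -0.8]
[ 0.6439  0.1815 -0.1649] -9.449044576100839 [-1.2 -1.3  0.4  0.1 -0.3  1.3 -0.8 -0.7  0.7 -0.4 -1.3 -1.6 -2.1 -1.5
  1.2 -1.7]
wax [ 0.45520547 -0.2528243   0.022     ] [ 0.45503306 -0.25723388  0.022     ] tin cap [0.45528852 0.25623986 0.06      ] [0.45089394 0.25065021 0.06      ]
```

Call:
send_rows --rows '[{"linear": [-0.39, -0.469, -0.17], "angular": [0, 0, 1.194]}, {"linear": [-0.39, -0.469, -0.17], "angular": [0, 0, 1.194]}, {"linear": [-0.39, -0.469, -0.17], "angular": [0, 0, 1.194]}, {"linear": [-0.39, -0.469, -0.17], "angular": [0, 0, 1.194]}, {"linear": [-0.39, -0.469, -0.17], "angular": [0, 0, 1.194]}, {"linear": [-0.39, -0.469, -0.17], "angular": [0, 0, 1.194]}, {"linear": [-0.39, -0.469, -0.17], "angular": [0, 0, 1.194]}, {"linear": [-0.39, -0.469, -0.17], "angular": [0, 0, 1.194]}, {"linear": [-0.39, -0.469, -0.17], "angular": [0, 0, 1.194]}, {"linear": [-0.39, -0.469, -0.17], "angular": [0, 0, 1.194]}, {"linear": [-0.39, -0.469, -0.17], "angular": [0, 0, 1.194]}, {"linear": [-0.39, -0.469, -0.17], "angular": [0, 0, 1.194]}]'

```text
clock: 1.65
tool_pos: [0.4198, 0.0015, 0.4008]
tool_rot: [-3.141, -0.001, 1.569]
wrist_force: [-0.2, -0.2, -0.3]
finger_gap: 0.0855
grip_force: 0.0
```

```bash
sed -i 's/least_squares(r,\[\*p0,t\])/least_squares(r,[*p0,t],diff_step=1e-3,x_scale=[.01,.01,.2])/' fit.py
cat >> fit.py <<'E'
def projw(c,P):
    q=np.asarray(P)@c['R'].T+c['t'];n=np.hypot(q[:,0],q[:,1]);th=np.arctan2(n,q[:,2])
    return q[:,:2]/n[:,None]*(th*c['camera_matrix'][0,0])[:,None]+c['camera_matrix'][:2,2]
def backw(c,uv,z):
    d=np.asarray(uv,float)-c['camera_matrix'][:2,2];r=np.linalg.norm(d);th=r/c['camera_matrix'][0,0]
    v=np.r_[d/r*np.sin(th),np.cos(th)]@c['R'];o=-c['R'].T@c['t'];return o+v*(z-o[2])/v[2]
E
python3 - <<'E'
from fit import *
from bench import imaging,ctrl
import pickle
s=ctrl.observe();print(s['clock'],s['tool_pos'],s['tool_rot'])
cw=imaging.calibration('wrist');w=imaging.capture('wrist');cv2.imwrite('pics/w1.png',w);pickle.dump(cw,open('cw1.pkl','wb'))
# rectified top-down map at z=.02: 2.0 px/mm? -> 0.9 mm/px
xs=np.arange(.34,.74,.001);ys=np.arange(-.43,.41,.00105)
X,Y=np.meshgrid(xs,ys,indexing='ij')
m=projw(cw,np.c_[X.ravel(),Y.ravel(),np.full(X.size,.02)]).reshape(*X.shape,2).astype(np.float32)
r=cv2.remap(w,m[...,0],m[...,1],1);cv2.imwrite('pics/top1.png',r);print(r.shape)
C={n:imaging.calibration(n) for n in('scene','side')};I={n:cv2.imread(f'pics/{n}0.png') for n in C}
S=(.1,.04,.02)
O={'coarse':('black',(230,252),(372,302),S),'medium':('orange',(396,244),(264,236),S),'fine':('white',(106,270),(483,340),S),'dresser':('blue',(316,248),(315,265),(.045,.03,.02)),'bar':('green',(512,262),(223,193),(.06,.024,.02))}
for k,(kd,a,b,d) in O.items():
    obs=[(C['scene'],mask(I['scene'],a,kd)),(C['side'],mask(I['side'],b,kd))]
    p,c,A=fit(obs,d,back(C['scene'],a,.01)[:2])
    print(k,np.round(p[:2],4),'yaw deg',round(np.degrees(p[2])%180,1),round(c,2),np.round(A).tolist())
E
```

```text
1.65 [0.41979149 0.00151969 0.4008386 ] [-3.14054551e+00 -9.44210344e-04  1.56915438e+00]
(400, 800, 3)
coarse [ 0.4494 -0.1531] yaw deg 103.3 10.79 [[1137.0, 1291.0], [722.0, 1151.0]]
medium [0.4427 0.1523] yaw deg 94.7 11.79 [[1128.0, 1243.0], [534.0, 808.0]]
fine [ 0.4993 -0.3646] yaw deg 87.2 0.57 [[1495.0, 1519.0], [1406.0, 1430.0]]
dresser [0.4491 0.0019] yaw deg 26.1 0.67 [[440.0, 483.0], [300.0, 347.0]]
bar [0.4953 0.3539] yaw deg 43.9 0.41 [[567.0, 616.0], [203.0, 228.0]]
```

View pics/top1.png

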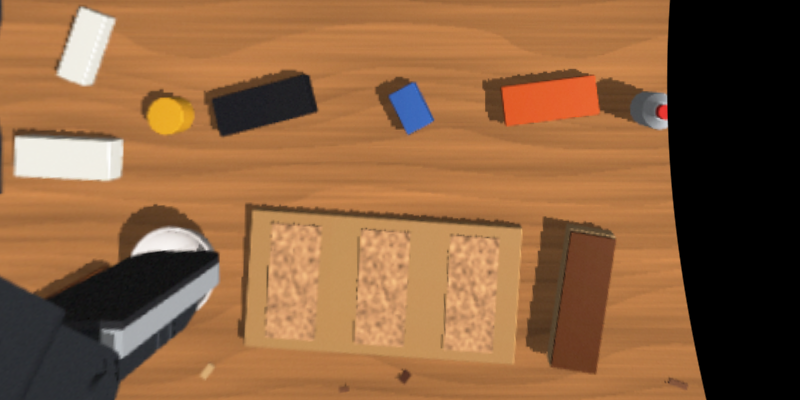

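The rectified top view (1 mm/px down, 1.05 mm/px right) shows everything clearly. Coarse is centred at (264,104), medium (551,99), dresser (411,108) and fine (68,158). The pads are at (293,282), (382,288) and (471,293), and the strop is at (582,302).

```bash
cat > tops.py <<'E'
from fit import *
def topq(c,pts,z):
    o=-c['R'].T@c['t'];P=np.array([[.34+.001*v,-.43+.00105*u,.02] for u,v in pts]);return (o+(P-o)*(z-o[2])/(.02-o[2]))[:,:2]
E
python3 - <<'E'
from tops import *;import pickle
c=pickle.load(open('cw1.pkl','rb'))
print('cam',-c['R'].T@c['t'])
def show(n,pts,z,ax):
    q=topq(c,pts,z);e=[np.linalg.norm(q[i]-q[(i+1)%4])*1e3 for i in range(4)]
    i=ax;d=(q[(i+1)%4]-q[i])+(q[(i+2)%4]-q[(i+3)%4])
    print(n,np.round(q.mean(0),4),'yaw',round(np.degrees(np.arctan2(d[1],d[0]))%180,1),np.round(e,1))
    return q
show('coarse',[(212,98),(308,75),(317,110),(221,135)],.02,0)
show('medium',[(501,87),(597,75),(600,110),(506,125)],.02,0)
show('dresser',[(388,95),(416,82),(434,122),(409,134)],.02,1)
show('board',[(251,210),(522,227),(514,362),(245,346)],.012,1)
show('strop',[(570,232),(615,237),(597,373),(551,367)],.025,1)
print(topq(c,[(293,282),(382,288),(471,293)],.014))
r=cv2.imread('pics/top1.png')
k=cv2.resize(r[60:150,190:450],None,fx=3,fy=3,interpolation=2);l=cv2.resize(r[60:150,480:700],None,fx=3,fy=3,interpolation=2);l=cv2.copyMakeBorder(l,0,0,0,k.shape[1]-l.shape[1],0)
b=cv2.resize(r[200:380],None,fx=1,fy=1)[:,20:800]
cv2.imwrite('pics/c2.png',np.vstack([k,l]))
E
```

```text
cam [0.41959725 0.07762481 0.54370996]
coarse [ 0.4445 -0.1523] yaw 103.4 [103.4  36.3 103.9  38.2]
medium [0.4392 0.1485] yaw 97.7 [101.5  35.1  99.8  38.4]
dresser [0.4482 0.0023] yaw 27.4 [32.1 44.2 28.9 44.8]
board [ 0.6294 -0.0295] yaw 176.9 [289.4 137.3 287.2 138.2]
strop [0.6401 0.1814] yaw 171.8 [ 47.1 136.   48.2 135.2]
[[ 0.62431887 -0.12464106]
 [ 0.63038761 -0.03012043]
 [ 0.6354449   0.06440021]]
```

View pics/c2.png

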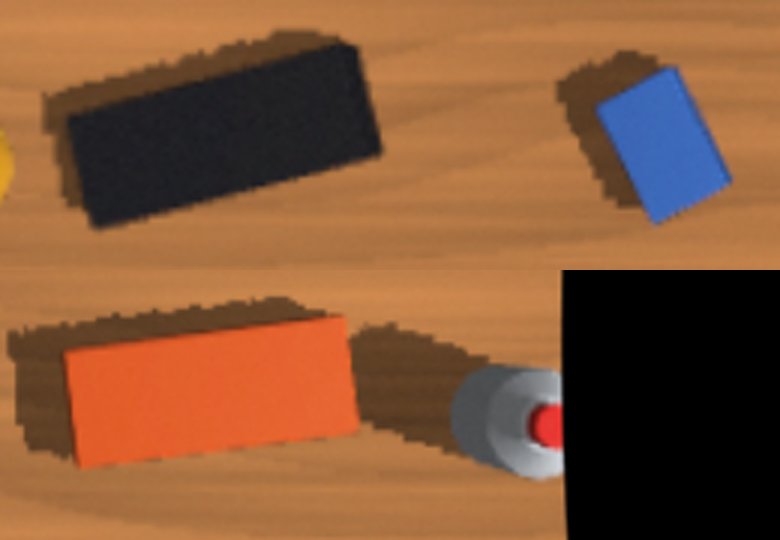

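Call:
send_rows --rows '[{"linear": [-0.1535, 0.025, 0.28], "angular": [0, 0, -0.239]}, {"linear": [-0.1535, 0.025, 0.28], "angular": [0, 0, -0.239]}, {"linear": [-0.1535, 0.025, 0.28], "angular": [0, 0, -0.239]}, {"linear": [-0.1535, 0.025, 0.28], "angular": [0, 0, -0.239]}, {"linear": [-0.1535, 0.025, 0.28], "angular": [0, 0, -0.239]}, {"linear": [-0.1535, 0.025, 0.28], "angular": [0, 0, -0.239]}, {"linear": [-0.1535, 0.025, 0.28], "angular": [0, 0, -0.239]}]' --jaw 0.065

```text
clock: 2.58
tool_pos: [0.4452, -0.1504, 0.1214]
tool_rot: [-3.141, -0.001, 1.811]
wrist_force: [0.7, -0.2, 0.4]
finger_gap: 0.0649
grip_force: 0.0
```

```bash
cat > look.py <<'E'
# python3 look.py x0 x1 y0 y1 z mm_per_px out : rectified wrist view; prints pose and minAreaRect of chosen colour
import sys
from fit import *
from bench import imaging,ctrl
def look(x0,x1,y0,y1,z,mm,out,quiet=0):
    s=ctrl.observe();c=imaging.calibration('wrist');w=imaging.capture('wrist')
    k=mm/1e3;xs=np.arange(x0,x1,k);ys=np.arange(y0,y1,k);X,Y=np.meshgrid(xs,ys,indexing='ij')
    m=projw(c,np.c_[X.ravel(),Y.ravel(),np.full(X.size,z)]).reshape(*X.shape,2).astype(np.float32)
    r=cv2.remap(w,m[...,0],m[...,1],1);cv2.imwrite(out,r)
    print(round(s['clock'],2),np.round(s['tool_pos'],4),np.round(s['tool_rot'],3),'gap',round(s['finger_gap'],4),'F',np.round(s['wrist_force'],1),'cam',np.round(-c['R'].T@c['t'],3),r.shape)
    return r
def rect(r,kind,x0,y0,mm):
    m=mask_all(r,kind);n,l,st,_=cv2.connectedComponentsWithStats(m);i=1+np.argmax(st[1:,4])
    (u,v),(a,b),t=cv2.minAreaRect(np.argwhere(l==i)[:,::-1].astype(np.float32))
    bx=cv2.boxPoints(((u,v),(a,b),t));e=max((bx[1]-bx[0],bx[2]-bx[1]),key=np.linalg.norm)
    print(kind,'x %.4f y %.4f yaw %.1f L %.1f W %.1f'%(x0+v*mm/1e3,y0+u*mm/1e3,np.degrees(np.arctan2(e[0],e[1]))%180,max(a,b)*mm,min(a,b)*mm))
def mask_all(im,kind):
    H=cv2.cvtColor(im,cv2.COLOR_BGR2HSV).astype(int);s,v=H[...,1],H[...,2];b,g,r=[im[...,k].astype(int) for k in range(3)];L=cv2.cvtColor(im,cv2.COLOR_BGR2LAB).astype(int)
    m={'white':(s<60)&(v>170),'black':(s<110)&(v<70)&(v>5),'orange':L[...,1]>165,'blue':b>r+30,'green':g>r+25}[kind].astype(np.uint8)
    return cv2.morphologyEx(m,cv2.MORPH_OPEN,np.ones((5,5)))
E
python3 - <<'E'
from look import *
r=look(.36,.54,-.25,-.05,.02,.4,'pics/w2.png');rect(r,'black',.36,-.25,.4)
E
```

```text
2.58 [ 0.4452 -0.1504  0.1214] [-3.141e+00 -1.000e-03  1.811e+00] gap 0.0649 F [ 0.7 -0.2  0.4] cam [ 0.426 -0.077  0.264] (451, 500, 3)
black x 0.4455 y -0.1545 yaw 104.3 L 101.2 W 39.4
```

View pics/w2.png

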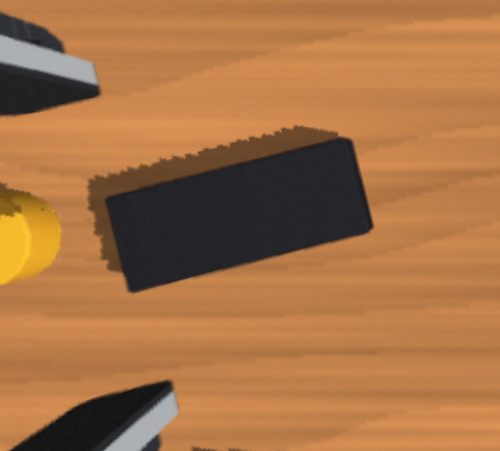

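The coarse stone sits between the fingers, measured at (0.4455,-0.1545) with yaw 104.3°. Descending to grasp it.

Call:
send_rows --rows '[{"linear": [-0.0042, -0.0007, 0.05], "angular": [0, 0, -0.009]}, {"linear": [-0.0042, -0.0007, 0.09], "angular": [0, 0, -0.009]}, {"linear": [-0.0042, -0.0007, 0.108], "angular": [0, 0, -0.009]}, {"linear": [-0.0042, -0.0007, 0.115], "angular": [0, 0, -0.009]}, {"linear": [-0.0042, -0.0007, 0.115], "angular": [0, 0, -0.009]}]'

```text
clock: 3.25
tool_pos: [0.447, -0.1561, 0.0078]
tool_rot: [3.139, 0.002, 1.82]
wrist_force: [0.1, 0.2, -0.9]
finger_gap: 0.065
grip_force: 0.0
```

Call:
send_rows --rows '[{"linear": [0, 0, 0], "angular": [0, 0, 0]}, {"linear": [0, 0, 0], "angular": [0, 0, 0]}, {"linear": [0, 0, 0], "angular": [0, 0, 0]}, {"linear": [0, 0, 0], "angular": [0, 0, 0]}]' --jaw 0.03

```text
clock: 3.75
tool_pos: [0.447, -0.1567, 0.0081]
tool_rot: [3.139, 0.002, 1.819]
wrist_force: [-0.5, 0.7, 6.0]
finger_gap: 0.0381
grip_force: 60.9
```

Call:
send_rows --rows '[{"linear": [0, 0, -0.04], "angular": [0, 0, 0]}, {"linear": [0, 0, -0.09], "angular": [0, 0, 0]}, {"linear": [-0.0129, 0.1803, -0.112], "angular": [0, 0, -1.265]}, {"linear": [-0.0129, 0.1803, -0.112], "angular": [0, 0, -1.265]}, {"linear": [-0.0129, 0.1803, -0.112], "angular": [0, 0, -1.265]}, {"linear": [-0.0129, 0.1803, -0.112], "angular": [0, 0, -1.265]}, {"linear": [-0.0129, 0.1803, -0.112], "angular": [0, 0, -1.265]}, {"linear": [-0.0129, 0.1803, -0.112], "angular": [0, 0, -1.265]}, {"linear": [-0.0129, 0.1803, -0.112], "angular": [0, 0, -1.265]}, {"linear": [-0.0129, 0.1803, -0.112], "angular": [0, 0, -1.265]}, {"linear": [-0.0129, 0.1803, -0.112], "angular": [0, 0, -1.265]}, {"linear": [-0.0129, 0.1803, -0.112], "angular": [0, 0, -1.265]}]'

```text
clock: 5.25
tool_pos: [0.6233, -0.1245, 0.1184]
tool_rot: [3.142, 0.0, 3.083]
wrist_force: [-0.5, 0.3, -2.3]
finger_gap: 0.0385
grip_force: 61.3
```

```bash
python3 - <<'E'
from look import *
r=look(.52,.75,-.2,.2,.014,.6,'pics/w3.png')
c=imaging.calibration('wrist');cv2.imwrite('pics/w3raw.png',imaging.capture('wrist'))
import pickle;pickle.dump(c,open('cw3.pkl','wb'))
E
```

```text
5.25 [ 0.6233 -0.1245  0.1184] [3.142 0.    3.083] gap 0.0385 F [-0.5  0.3 -2.3] cam [ 0.545 -0.121  0.261] (384, 667, 3)
```

View pics/w3raw.png

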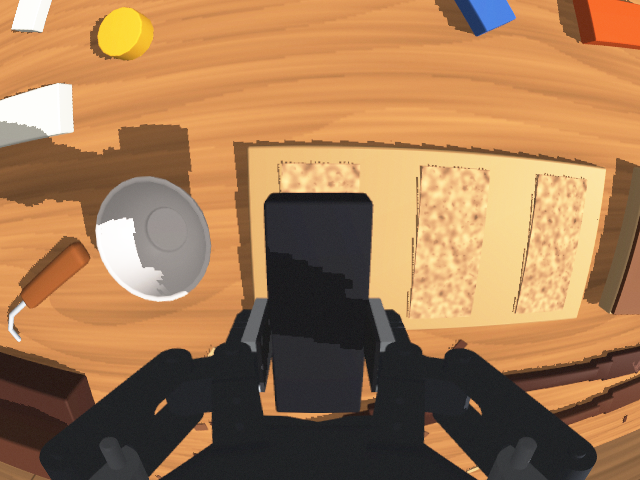

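The coarse stone is held level. Its top near edge is (264,205)–(372,205) and its far edge (277,411)–(362,411). The middle pad corners are (420,166), (489,169), (473,317), (409,317), and the right pad's are (536,174), (587,179), (567,314), (516,311).

```bash
python3 - <<'E'
from fit import *;import pickle
c=pickle.load(open('cw3.pkl','rb'))
B=lambda pts,z:np.array([backw(c,p,z)[:2] for p in pts])
q=B([(264,205),(372,205),(362,411),(277,411)],.130);print('stone',q.round(4).tolist(),q.mean(0).round(4), np.degrees(np.arctan2(*(q[2]+q[3]-q[0]-q[1])[::-1])))
for n,p in(('mid',[(420,166),(489,169),(473,317),(409,317)]),('right',[(536,174),(587,179),(567,314),(516,311)])):
    q=B(p,.014);print(n,q.mean(0).round(4),[round(np.linalg.norm(q[i]-q[i-1]),4) for i in range(4)],np.degrees(np.arctan2(*(q[2]+q[3]-q[0]-q[1])[::-1])))
q=B([(279,161),(361,164)],.014);print('left near edge mid',q.mean(0).round(4))
print('board',B([(249,147),(605,168),(579,319)],.012).round(4).tolist())
E
```

```text
stone [[0.5705, -0.1423], [0.5728, -0.1033], [0.6698, -0.1078], [0.6674, -0.1478]] [ 0.6201 -0.1253] -2.9281356589989613
mid [ 0.6306 -0.0297] [np.float64(0.1144), np.float64(0.0526), np.float64(0.1176), np.float64(0.0547)] -2.467073240573055
right [0.6376 0.0661] [np.float64(0.1136), np.float64(0.0537), np.float64(0.1212), np.float64(0.0595)] -1.2350608093971895
left near edge mid [ 0.5662 -0.1212]
board [[0.5526, -0.1681], [0.5709, 0.117], [0.7108, 0.1132]]
```

Call:
send_rows --rows '[{"linear": [-0.0045, 0.0009, 0.05], "angular": [0, 0, 0]}, {"linear": [-0.0045, 0.0009, 0.08], "angular": [0, 0, 0]}, {"linear": [-0.0045, 0.0009, 0.091], "angular": [0, 0, 0]}, {"linear": [-0.0045, 0.0009, 0.094], "angular": [0, 0, 0]}, {"linear": [-0.0045, 0.0009, 0.094], "angular": [0, 0, 0]}, {"linear": [-0.0045, 0.0009, 0.094], "angular": [0, 0, 0]}]'

```text
clock: 6.1
tool_pos: [0.6293, -0.1242, 0.026]
tool_rot: [-3.141, 0.003, 3.084]
wrist_force: [-0.7, -0.6, -1.6]
finger_gap: 0.038
grip_force: 61.2
```

Call:
send_rows --rows '[{"linear": [0.0013, 0, 0.003], "angular": [0, 0, 0]}, {"linear": [0.0013, 0, 0.004], "angular": [0, 0, 0]}, {"linear": [0.0013, 0, 0.004], "angular": [0, 0, 0]}]'

```text
clock: 6.48
tool_pos: [0.6275, -0.124, 0.0222]
tool_rot: [-3.141, 0.002, 3.084]
wrist_force: [-2.0, -0.2, 5.0]
finger_gap: 0.0382
grip_force: 62.1
```

Contact (+7 N). I'll release to 60 mm, rise, and look at the next area.

Call:
send_rows --rows '[{"linear": [0, 0, 0], "angular": [0, 0, 0]}, {"linear": [0, 0, 0], "angular": [0, 0, 0]}, {"linear": [0, 0, 0], "angular": [0, 0, 0]}, {"linear": [0, 0, -0.03], "angular": [0, 0, 0]}, {"linear": [0, 0, -0.09], "angular": [0, 0, 0]}, {"linear": [0.06, 0, -0.15], "angular": [0, 0, 0]}, {"linear": [0.06, 0, -0.2], "angular": [0, 0, 0]}, {"linear": [0.06, 0.03, -0.23], "angular": [0, 0, 0]}, {"linear": [0.06, 0.03, -0.23], "angular": [0, 0, 0]}, {"linear": [0.06, 0.03, -0.23], "angular": [0, 0, 0]}]' --jaw 0.058

```text
clock: 7.72
tool_pos: [0.5678, -0.0903, 0.2493]
tool_rot: [-3.141, -0.001, 3.084]
wrist_force: [0.5, -0.3, -0.1]
finger_gap: 0.0581
grip_force: 0.0
```

```bash
python3 - <<'E'
from look import *
r=look(.53,.73,-.22,.25,.034,.6,'pics/w4.png');rect(r,'black',.53,-.22,.6)
r=look(.53,.73,-.22,.25,.014,.6,'pics/w4.png')
E
```

```text
7.72 [ 0.5678 -0.0903  0.2493] [-3.141e+00 -1.000e-03  3.084e+00] gap 0.0581 F [ 0.5 -0.3 -0.1] cam [ 0.49  -0.087  0.392] (334, 784, 3)
black x 0.6209 y -0.1254 yaw 176.6 L 102.5 W 39.6
7.78 [ 0.5673 -0.0904  0.2484] [ 3.141e+00 -3.000e-03  3.084e+00] gap 0.0579 F [-0.   0.2 -1.2] cam [ 0.49  -0.087  0.391] (334, 784, 3)
```

View pics/w4.png

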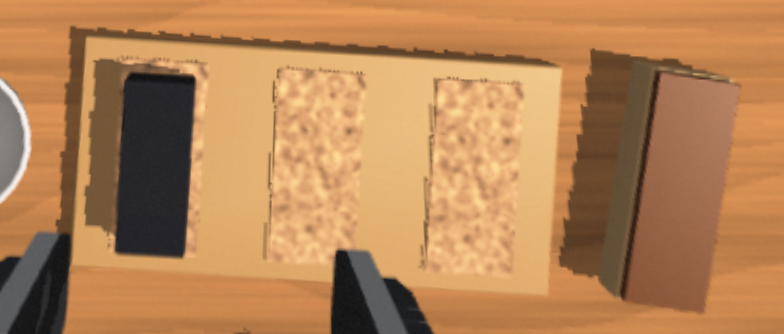

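The coarse stone lies flat on the dish-side pad at (158,162), about 2–3 mm off centre; I may fine-tune it later. Next is the medium stone.

Call:
send_rows --rows '[{"linear": [0.1408, 0.2307, 0.129], "angular": [0, 0, 1.391]}, {"linear": [0.1408, 0.2307, 0.129], "angular": [0, 0, 1.391]}, {"linear": [0.1408, 0.2307, 0.129], "angular": [0, 0, 1.391]}, {"linear": [0.1408, 0.2307, 0.129], "angular": [0, 0, 1.391]}, {"linear": [0.1408, 0.2307, 0.129], "angular": [0, 0, 1.391]}, {"linear": [0.1408, 0.2307, 0.129], "angular": [0, 0, 1.391]}, {"linear": [0.1408, 0.2307, 0.129], "angular": [0, 0, 1.391]}, {"linear": [0.1408, 0.2307, 0.129], "angular": [0, 0, 1.391]}, {"linear": [0.1408, 0.2307, 0.129], "angular": [0, 0, 1.391]}, {"linear": [0.1408, 0.2307, 0.129], "angular": [0, 0, 1.391]}]' --jaw 0.062

```text
clock: 9.07
tool_pos: [0.4406, 0.1477, 0.1204]
tool_rot: [-3.14, 0.0, 1.694]
wrist_force: [0.2, 0.6, -0.7]
finger_gap: 0.0623
grip_force: 0.0
```

```bash
python3 - <<'E'
from look import *
r=look(.36,.54,.05,.25,.02,.4,'pics/w5.png');rect(r,'orange',.36,.05,.4)
E
```

```text
9.07 [0.4406 0.1477 0.1204] [-3.14   0.     1.694] gap 0.0623 F [ 0.2  0.6 -0.7] cam [0.431 0.223 0.263] (451, 500, 3)
orange x 0.4406 y 0.1489 yaw 97.0 L 101.1 W 39.5
```

Call:
send_rows --rows '[{"linear": [0.001, 0, 0.05], "angular": [0, 0, 0]}, {"linear": [0.001, 0, 0.09], "angular": [0, 0, 0]}, {"linear": [0.001, 0, 0.107], "angular": [0, 0, 0]}, {"linear": [0.001, 0, 0.114], "angular": [0, 0, 0]}, {"linear": [0.001, 0, 0.114], "angular": [0, 0, 0]}, {"linear": [0.001, 0, 0.114], "angular": [0, 0, 0]}]'

```text
clock: 9.88
tool_pos: [0.4425, 0.1495, 0.0085]
tool_rot: [3.139, -0.0, 1.693]
wrist_force: [0.2, 0.5, 0.2]
finger_gap: 0.0621
grip_force: 0.0
```

Call:
send_rows --rows '[{"linear": [0, 0, 0], "angular": [0, 0, 0]}, {"linear": [0, 0, 0], "angular": [0, 0, 0]}, {"linear": [0, 0, 0], "angular": [0, 0, 0]}, {"linear": [0, 0, 0], "angular": [0, 0, 0]}]' --jaw 0.03

```text
clock: 10.38
tool_pos: [0.4423, 0.1494, 0.0086]
tool_rot: [3.139, -0.0, 1.693]
wrist_force: [-0.2, -0.1, 6.0]
finger_gap: 0.0384
grip_force: 61.1
```

Call:
send_rows --rows '[{"linear": [0, 0, -0.04], "angular": [0, 0, 0]}, {"linear": [0, 0, -0.08], "angular": [0, 0, 0]}, {"linear": [-0.2014, 0.1674, -0.08], "angular": [0, 0, -1.391]}, {"linear": [-0.2014, 0.1674, -0.08], "angular": [0, 0, -1.391]}, {"linear": [-0.2014, 0.1674, -0.08], "angular": [0, 0, -1.391]}, {"linear": [-0.2014, 0.1674, -0.08], "angular": [0, 0, -1.391]}, {"linear": [-0.2014, 0.1674, -0.08], "angular": [0, 0, -1.391]}, {"linear": [-0.2014, 0.1674, -0.08], "angular": [0, 0, -1.391]}, {"linear": [-0.2014, 0.1674, -0.08], "angular": [0, 0, -1.391]}, {"linear": [-0.2014, 0.1674, -0.08], "angular": [0, 0, -1.391]}, {"linear": [-0.2014, 0.1674, -0.08], "angular": [0, 0, -1.391]}, {"linear": [-0.2014, 0.1674, -0.08], "angular": [0, 0, -1.391]}]'

```text
clock: 11.88
tool_pos: [0.6314, -0.0304, 0.0871]
tool_rot: [3.142, -0.001, 3.083]
wrist_force: [0.4, 0.2, -2.4]
finger_gap: 0.0383
grip_force: 61.2
```

Call:
send_rows --rows '[{"linear": [0, 0, 0.035], "angular": [0, 0, 0]}, {"linear": [0, 0, 0.055], "angular": [0, 0, 0]}, {"linear": [0, 0, 0.06], "angular": [0, 0, 0]}, {"linear": [0, 0, 0.06], "angular": [0, 0, 0]}, {"linear": [0, 0, 0.06], "angular": [0, 0, 0]}]'

```text
clock: 12.5
tool_pos: [0.6328, -0.0305, 0.0284]
tool_rot: [-3.141, 0.002, 3.084]
wrist_force: [-0.1, 1.0, -1.9]
finger_gap: 0.0378
grip_force: 61.2
```

```bash
python3 - <<'E'
from bench import imaging
import cv2,pickle
pickle.dump(imaging.calibration('wrist'),open('cw6.pkl','wb'));cv2.imwrite('pics/w6.png',imaging.capture('wrist'))
E
```

```text
(no output)
```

View pics/w6.png

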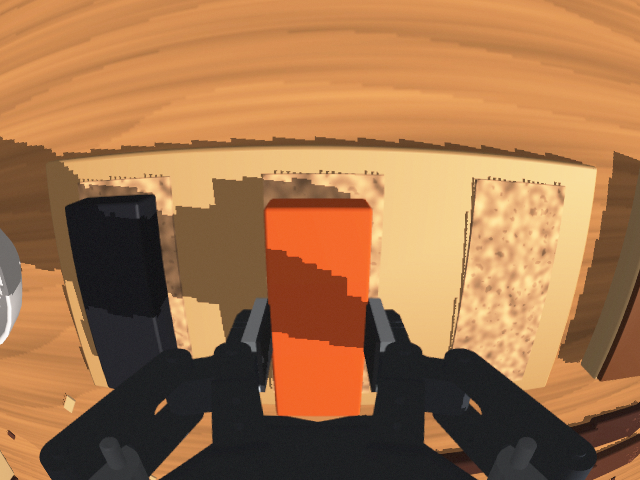

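The medium stone is about 6 mm above the middle pad. Its near bottom edge is (269,199)–(368,199) and the pad's near edge (263,174)–(383,175).

```bash
python3 - <<'E'
from fit import *;import pickle
c=pickle.load(open('cw6.pkl','rb'))
B=lambda pts,z:np.array([backw(c,p,z)[:2] for p in pts])
u=np.array([np.cos(np.radians(-3.3)),np.sin(np.radians(-3.3))])
s=B([(269,199),(368,199)],.020);t=B([(265,208),(372,208),(360,415),(278,415)],.040);p=B([(263,174),(383,175)],.014);b=B([(72,183),(171,177)],.014)
print('stone near',s.round(4).tolist(),'centre',s.mean(0)+.05*u,'top c',t.mean(0),t.round(4).tolist(),'pad',p.round(4).tolist(),'centre',p.mean(0)+.058*u)
q=B([(474,179),(564,187)],.014);print('right pad c',q.mean(0)+.058*u,'left',b.mean(0)+.058*u)
E
```

```text
stone near [[0.5815, -0.0493], [0.5839, -0.0083]] centre [ 0.6326418 -0.0317045] top c [ 0.63165162 -0.03152245] [[0.5812, -0.0482], [0.5834, -0.0095], [0.6821, -0.0148], [0.6799, -0.0537]] pad [[0.5716, -0.0519], [0.5749, -0.0008]] centre [ 0.63113236 -0.02964789]
right pad c [0.63740932 0.06428748] left [ 0.62507697 -0.12554288]
```

Call:
send_rows --rows '[{"linear": [0.001, 0.002, 0.003], "angular": [0, 0, 0]}, {"linear": [0.001, 0.002, 0.006], "angular": [0, 0, 0]}, {"linear": [0.001, 0.002, 0.0065], "angular": [0, 0, 0]}, {"linear": [0.001, 0.002, 0.0065], "angular": [0, 0, 0]}]'

```text
clock: 13.05
tool_pos: [0.6312, -0.0282, 0.0226]
tool_rot: [3.141, 0.0, 3.084]
wrist_force: [-2.6, 0.5, 8.4]
finger_gap: 0.0387
grip_force: 62.2
```

Call:
send_rows --rows '[{"linear": [0, 0, 0], "angular": [0, 0, 0]}, {"linear": [0, 0, 0], "angular": [0, 0, 0]}, {"linear": [0, 0, 0], "angular": [0, 0, 0]}, {"linear": [0, 0, -0.03], "angular": [0, 0, 0]}, {"linear": [0, 0, -0.09], "angular": [0, 0, 0]}, {"linear": [0.05, 0, -0.15], "angular": [0, 0, 0]}, {"linear": [0.05, -0.04, -0.2], "angular": [0, 0, 0]}, {"linear": [0.05, -0.04, -0.22], "angular": [0, 0, 0]}, {"linear": [0.05, -0.04, -0.22], "angular": [0, 0, 0]}, {"linear": [0.05, -0.04, -0.22], "angular": [0, 0, 0]}]' --jaw 0.058

```text
clock: 14.3
tool_pos: [0.5779, -0.0651, 0.2395]
tool_rot: [3.141, -0.002, 3.084]
wrist_force: [1.0, 0.3, -0.7]
finger_gap: 0.058
grip_force: 0.0
```

```bash
python3 - <<'E'
from look import *
r=look(.53,.73,-.22,.25,.034,.6,'pics/w7.png');rect(r,'black',.53,-.22,.6);rect(r,'orange',.53,-.22,.6)
r=look(.54,.72,-.18,.08,.014,.33,'pics/w7.png')
E
```

```text
14.3 [ 0.5779 -0.0651  0.2395] [ 3.141e+00 -2.000e-03  3.084e+00] gap 0.058 F [ 1.   0.3 -0.7] cam [ 0.5   -0.062  0.382] (334, 784, 3)
black x 0.6531 y -0.1334 yaw 165.3 L 172.6 W 56.2
orange x 0.6297 y -0.0300 yaw 176.9 L 99.2 W 39.1
14.35 [ 0.5775 -0.0649  0.2387] [ 3.141e+00 -3.000e-03  3.084e+00] gap 0.058 F [-1.   0.5 -0.8] cam [ 0.5   -0.062  0.382] (546, 788, 3)
```

View pics/w7.png

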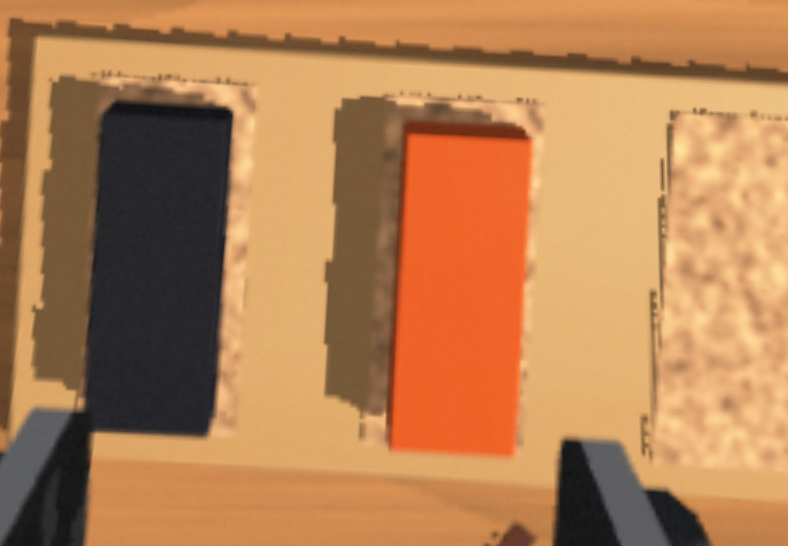

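The medium stone is centred within 1 mm. Coarse is about 2.5 mm off, which is acceptable. Next is the fine stone.

Call:
send_rows --rows '[{"linear": [0.0611, -0.303, 0.119], "angular": [0, 0, 1.56]}, {"linear": [0.0611, -0.303, 0.119], "angular": [0, 0, 1.56]}, {"linear": [0.0611, -0.303, 0.119], "angular": [0, 0, 1.56]}, {"linear": [0.0611, -0.303, 0.119], "angular": [0, 0, 1.56]}, {"linear": [0.0611, -0.303, 0.119], "angular": [0, 0, 1.56]}, {"linear": [0.0611, -0.303, 0.119], "angular": [0, 0, 1.56]}, {"linear": [0.0611, -0.303, 0.119], "angular": [0, 0, 1.56]}, {"linear": [0.0611, -0.303, 0.119], "angular": [0, 0, 1.56]}, {"linear": [0.0611, -0.303, 0.119], "angular": [0, 0, 1.56]}, {"linear": [0.0611, -0.303, 0.119], "angular": [0, 0, 1.56]}, {"linear": [0.0611, -0.303, 0.119], "angular": [0, 0, 1.56]}]' --jaw 0.062

```text
clock: 15.78
tool_pos: [0.4998, -0.3637, 0.1206]
tool_rot: [-3.14, -0.001, 1.525]
wrist_force: [-0.0, -0.0, -0.6]
finger_gap: 0.0623
grip_force: 0.0
```

```bash
python3 - <<'E'
from look import *
r=look(.42,.58,-.46,-.28,.02,.4,'pics/w8.png');rect(r,'white',.42,-.46,.4)
E
```

```text
15.78 [ 0.4998 -0.3637  0.1206] [-3.140e+00 -1.000e-03  1.525e+00] gap 0.0623 F [-0.  -0.  -0.6] cam [ 0.503 -0.288  0.263] (400, 450, 3)
white x 0.4990 y -0.3640 yaw 87.5 L 101.1 W 39.7
```

Call:
send_rows --rows '[{"linear": [-0.0005, -0.002, 0.05], "angular": [0, 0, 0]}, {"linear": [-0.0005, -0.002, 0.09], "angular": [0, 0, 0]}, {"linear": [-0.0005, -0.002, 0.107], "angular": [0, 0, 0]}, {"linear": [-0.0005, -0.002, 0.114], "angular": [0, 0, 0]}, {"linear": [-0.0005, -0.002, 0.114], "angular": [0, 0, 0]}, {"linear": [-0.0005, -0.002, 0.114], "angular": [0, 0, 0]}]'

```text
clock: 16.58
tool_pos: [0.4994, -0.3658, 0.0095]
tool_rot: [3.139, 0.002, 1.524]
wrist_force: [-0.2, 0.4, 0.2]
finger_gap: 0.062
grip_force: 0.0
```

Call:
send_rows --rows '[{"linear": [0, 0, 0], "angular": [0, 0, 0]}, {"linear": [0, 0, 0], "angular": [0, 0, 0]}, {"linear": [0, 0, 0], "angular": [0, 0, 0]}, {"linear": [0, 0, 0], "angular": [0, 0, 0]}]' --jaw 0.03

```text
clock: 17.08
tool_pos: [0.4992, -0.3657, 0.0095]
tool_rot: [3.139, 0.002, 1.524]
wrist_force: [0.7, -0.1, 5.9]
finger_gap: 0.0381
grip_force: 61.8
```

Call:
send_rows --rows '[{"linear": [0, 0, -0.04], "angular": [0, 0, 0]}, {"linear": [0, 0, -0.09], "angular": [0, 0, 0]}, {"linear": [0.4363, 0.1185, -0.1], "angular": [0, 0, -1.56]}, {"linear": [0.4363, 0.1185, -0.1], "angular": [0, 0, -1.56]}, {"linear": [0.4363, 0.1185, -0.1], "angular": [0, 0, -1.56]}, {"linear": [0.4363, 0.1185, -0.1], "angular": [0, 0, -1.56]}, {"linear": [0.4363, 0.1185, -0.1], "angular": [0, 0, -1.56]}, {"linear": [0.4363, 0.1185, -0.1], "angular": [0, 0, -1.56]}, {"linear": [0.4363, 0.1185, -0.1], "angular": [0, 0, -1.56]}, {"linear": [0.4363, 0.1185, -0.1], "angular": [0, 0, -1.56]}, {"linear": [0.4363, 0.1185, -0.1], "angular": [0, 0, -1.56]}, {"linear": [0.4363, 0.1185, -0.1], "angular": [0, 0, -1.56]}]'

```text
clock: 18.58
tool_pos: [0.636, 0.0659, 0.1068]
tool_rot: [-3.141, -0.002, 3.084]
wrist_force: [-0.5, 0.0, -2.1]
finger_gap: 0.0382
grip_force: 61.3
```

Call:
send_rows --rows '[{"linear": [0, 0, 0.03], "angular": [0, 0, 0]}, {"linear": [0, 0, 0.06], "angular": [0, 0, 0]}, {"linear": [0, 0, 0.079], "angular": [0, 0, 0]}, {"linear": [0, 0, 0.079], "angular": [0, 0, 0]}, {"linear": [0, 0, 0.079], "angular": [0, 0, 0]}]'

```text
clock: 19.2
tool_pos: [0.6379, 0.0653, 0.0297]
tool_rot: [3.141, 0.002, 3.083]
wrist_force: [-0.1, 0.6, -0.6]
finger_gap: 0.0382
grip_force: 61.3
```

```bash
python3 - <<'E'
from bench import imaging
import cv2,pickle
pickle.dump(imaging.calibration('wrist'),open('cw9.pkl','wb'));cv2.imwrite('pics/w9.png',imaging.capture('wrist'))
E
```

```text
(no output)
```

View pics/w9.png

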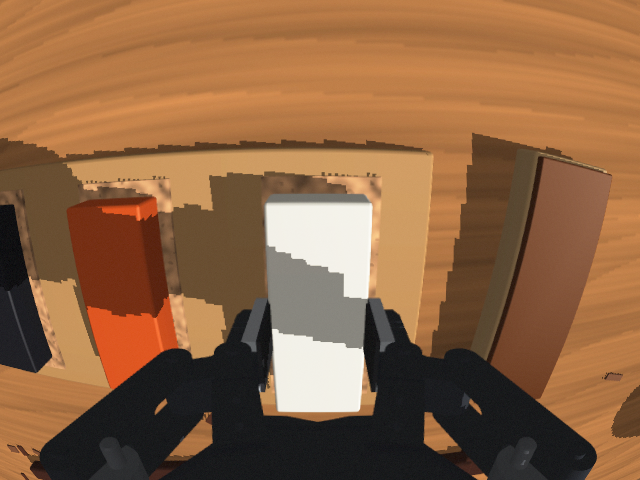

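The fine stone is about 6 mm above the strop-side pad. Its bottom near edge is (268,195)–(367,195) and the pad edge (264,177)–(382,179). It needs about +1.4 mm in x and +1.8 mm in y.

Call:
send_rows --rows '[{"linear": [-0.0014, 0.0018, 0.003], "angular": [0, 0, 0]}, {"linear": [-0.0014, 0.0018, 0.006], "angular": [0, 0, 0]}, {"linear": [-0.0014, 0.0018, 0.007], "angular": [0, 0, 0]}, {"linear": [-0.0014, 0.0018, 0.007], "angular": [0, 0, 0]}]'

```text
clock: 19.75
tool_pos: [0.6394, 0.0674, 0.0235]
tool_rot: [3.141, 0.002, 3.084]
wrist_force: [-1.3, 0.2, 5.1]
finger_gap: 0.038
grip_force: 62.0
```

Call:
send_rows --rows '[{"linear": [0, 0, 0], "angular": [0, 0, 0]}, {"linear": [0, 0, 0], "angular": [0, 0, 0]}, {"linear": [0, 0, 0], "angular": [0, 0, 0]}, {"linear": [0, 0, -0.03], "angular": [0, 0, 0]}, {"linear": [0, 0, -0.09], "angular": [0, 0, 0]}, {"linear": [0.05, 0, -0.15], "angular": [0, 0, 0]}, {"linear": [0.05, 0.04, -0.2], "angular": [0, 0, 0]}, {"linear": [0.05, 0.04, -0.22], "angular": [0, 0, 0]}, {"linear": [0.05, 0.04, -0.22], "angular": [0, 0, 0]}, {"linear": [0.05, 0.04, -0.22], "angular": [0, 0, 0]}]' --jaw 0.058

```text
clock: 21.0
tool_pos: [0.5901, 0.1097, 0.2405]
tool_rot: [-3.141, -0.002, 3.084]
wrist_force: [-0.0, -0.1, -0.9]
finger_gap: 0.0579
grip_force: 0.0
```

```bash
python3 - <<'E'
from look import *
r=look(.53,.73,-.05,.25,.034,.4,'pics/w10a.png');rect(r,'white',.53,-.05,.4)
r=look(.53,.73,-.05,.25,.025,.4,'pics/w10.png')
E
```

```text
21.0 [0.5901 0.1097 0.2405] [-3.141e+00 -2.000e-03  3.084e+00] gap 0.0579 F [-0.  -0.1 -0.9] cam [0.512 0.113 0.383] (500, 750, 3)
white x 0.6360 y 0.0665 yaw 176.3 L 100.3 W 40.9
21.05 [0.5897 0.1095 0.2397] [-3.141e+00 -3.000e-03  3.083e+00] gap 0.0579 F [-0.5  0.8  0.1] cam [0.512 0.113 0.383] (500, 750, 3)
```

View pics/w10.png

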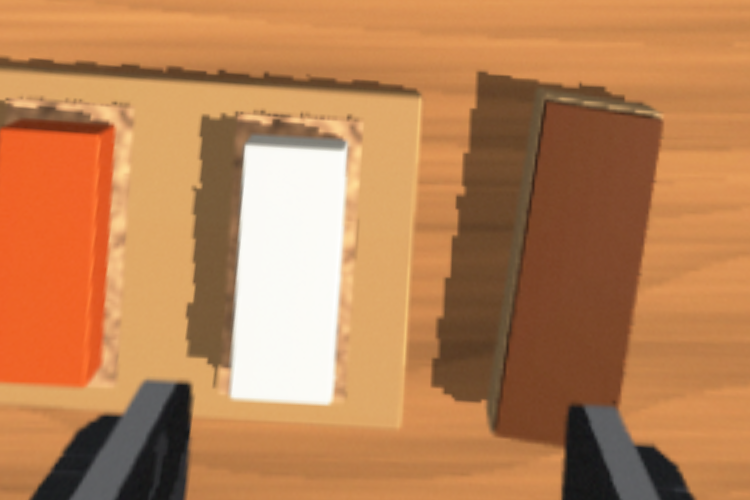

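The fine stone is well centred. The strop's top near edge is (545,101)–(662,117), so its centre is about (0.6415,0.1814) with yaw −8.5°. Next is the dresser.

Call:
send_rows --rows '[{"linear": [0.1355, -0.116, 0.12], "angular": [0, 0, -0.529]}, {"linear": [0.1355, -0.116, 0.12], "angular": [0, 0, -0.529]}, {"linear": [0.1355, -0.116, 0.12], "angular": [0, 0, -0.529]}, {"linear": [0.1355, -0.116, 0.12], "angular": [0, 0, -0.529]}, {"linear": [0.1355, -0.116, 0.12], "angular": [0, 0, -0.529]}, {"linear": [0.1355, -0.116, 0.12], "angular": [0, 0, -0.529]}, {"linear": [0.1355, -0.116, 0.12], "angular": [0, 0, -0.529]}]' --jaw 0.055

```text
clock: 21.98
tool_pos: [0.451, 0.0024, 0.1228]
tool_rot: [-3.14, 0.003, -2.67]
wrist_force: [0.6, 0.2, 0.4]
finger_gap: 0.0548
grip_force: 0.0
```

```bash
python3 - <<'E'
from look import *
r=look(.39,.51,-.06,.06,.02,.3,'pics/w11.png');rect(r,'blue',.39,-.06,.3)
E
```

```text
21.98 [0.451  0.0024 0.1228] [-3.14e+00  3.00e-03 -2.67e+00] gap 0.0548 F [0.6 0.2 0.4] cam [ 0.381 -0.034  0.265] (400, 400, 3)
blue x 0.4468 y -0.0003 yaw 27.5 L 48.0 W 29.7
```

Call:
send_rows --rows '[{"linear": [0, 0, 0.05], "angular": [0, 0, -0.009]}, {"linear": [0, 0, 0.078], "angular": [0, 0, -0.009]}, {"linear": [0, 0, 0.082], "angular": [0, 0, -0.009]}, {"linear": [0, 0, 0.082], "angular": [0, 0, -0.009]}]'

```text
clock: 22.52
tool_pos: [0.45, 0.0023, 0.0404]
tool_rot: [-3.141, 0.001, -2.661]
wrist_force: [-1.1, 0.4, 0.2]
finger_gap: 0.0547
grip_force: 0.0
```

Call:
send_rows --rows '[{"linear": [0.0025, -0.0008, 0.02], "angular": [0, 0, 0]}, {"linear": [0.0025, -0.0008, 0.03], "angular": [0, 0, 0]}, {"linear": [0.0025, -0.0008, 0.0315], "angular": [0, 0, 0]}, {"linear": [0.0025, -0.0008, 0.0315], "angular": [0, 0, 0]}]'

```text
clock: 23.02
tool_pos: [0.4477, 0.0002, 0.0089]
tool_rot: [-3.141, 0.001, -2.661]
wrist_force: [-0.3, -0.2, -0.2]
finger_gap: 0.0549
grip_force: 0.0
```

Call:
send_rows --rows '[{"linear": [0, 0, 0], "angular": [0, 0, 0]}, {"linear": [0, 0, 0], "angular": [0, 0, 0]}, {"linear": [0, 0, 0], "angular": [0, 0, 0]}, {"linear": [0, 0, 0], "angular": [0, 0, 0]}]' --jaw 0.02

```text
clock: 23.52
tool_pos: [0.4479, 0.0001, 0.0091]
tool_rot: [-3.141, 0.001, -2.661]
wrist_force: [-0.3, 0.9, 6.6]
finger_gap: 0.0282
grip_force: 59.8
```

Call:
send_rows --rows '[{"linear": [0, 0, -0.05], "angular": [0, 0, 0]}, {"linear": [0, 0, -0.095], "angular": [0, 0, 0]}, {"linear": [-0.1989, -0.0287, -0.095], "angular": [0, 0, 0.538]}, {"linear": [-0.1989, -0.0287, -0.095], "angular": [0, 0, 0.538]}, {"linear": [-0.1989, -0.0287, -0.095], "angular": [0, 0, 0.538]}, {"linear": [-0.1989, -0.0287, -0.095], "angular": [0, 0, 0.538]}, {"linear": [-0.1989, -0.0287, -0.07], "angular": [0, 0, 0.538]}, {"linear": [-0.1989, -0.0287, -0.045], "angular": [0, 0, 0.538]}, {"linear": [-0.1989, -0.0287, -0.041], "angular": [0, 0, 0.538]}, {"linear": [-0.1989, -0.0287, -0.041], "angular": [0, 0, 0.538]}, {"linear": [-0.1989, -0.0287, -0.041], "angular": [0, 0, 0.538]}]'

```text
clock: 24.9
tool_pos: [0.6375, 0.0665, 0.0507]
tool_rot: [3.141, 0.002, 3.084]
wrist_force: [0.7, -0.4, -1.0]
finger_gap: 0.0286
grip_force: 59.5
```

```bash
python3 - <<'E'
from look import *
# dresser top z = TCP-.009+.02
r=look(.53,.73,-.05,.2,.061,.4,'pics/w12.png');rect(r,'blue',.53,-.05,.4)
r=look(.53,.73,-.05,.2,.034,.4,'pics/w12b.png')
H=mask_all(r,'white');ys,xs=np.nonzero(H);print('fine near x',.53+np.percentile(ys,1)*.0004)
for v in range(130,200,20):
    q=np.nonzero(H[v])[0]
    if len(q):print(.53+v*.0004,-.05+q.min()*.0004,-.05+q.max()*.0004)
E
```

```text
24.9 [0.6375 0.0665 0.0507] [3.141e+00 2.000e-03 3.084e+00] gap 0.0286 F [ 0.7 -0.4 -1. ] cam [0.559 0.07  0.193] (500, 625, 3)
blue x 0.6361 y 0.0651 yaw 176.9 L 51.6 W 30.1
24.95 [0.6377 0.0666 0.0508] [3.141e+00 2.000e-03 3.084e+00] gap 0.0281 F [0.9 0.1 0.3] cam [0.559 0.07  0.193] (500, 625, 3)
fine near x 0.5868
0.5900000000000001 0.04920000000000001 0.08839999999999999
0.5980000000000001 0.048799999999999996 0.08800000000000001
0.606 0.0484 0.0876
```

Call:
send_rows --rows '[{"linear": [0.002, 0.001, 0.004], "angular": [0, 0, 0]}, {"linear": [0.002, 0.001, 0.007], "angular": [0, 0, 0]}, {"linear": [0.002, 0.001, 0.0078], "angular": [0, 0, 0]}, {"linear": [0.002, 0.001, 0.0078], "angular": [0, 0, 0]}]'

```text
clock: 25.5
tool_pos: [0.6346, 0.0679, 0.0431]
tool_rot: [-3.142, -0.001, 3.084]
wrist_force: [-3.8, -0.3, 9.1]
finger_gap: 0.0282
grip_force: 60.7
```

Call:
send_rows --rows '[{"linear": [0, 0, 0], "angular": [0, 0, 0]}, {"linear": [0, 0, 0], "angular": [0, 0, 0]}, {"linear": [0, 0, 0], "angular": [0, 0, 0]}, {"linear": [0, 0, -0.03], "angular": [0, 0, 0]}, {"linear": [0, 0, -0.08], "angular": [0, 0, 0]}, {"linear": [0.1557, 0.2774, -0.1], "angular": [0, 0, -0.785]}, {"linear": [0.1557, 0.2774, -0.1], "angular": [0, 0, -0.785]}, {"linear": [0.1557, 0.2774, -0.1], "angular": [0, 0, -0.785]}, {"linear": [0.1557, 0.2774, -0.1], "angular": [0, 0, -0.785]}, {"linear": [0.1557, 0.2774, -0.1], "angular": [0, 0, -0.785]}, {"linear": [0.1557, 0.2774, -0.1], "angular": [0, 0, -0.785]}, {"linear": [0.1557, 0.2774, -0.1], "angular": [0, 0, -0.785]}]' --jaw 0.05

```text
clock: 27.0
tool_pos: [0.4951, 0.3538, 0.1412]
tool_rot: [-3.141, -0.0, -2.413]
wrist_force: [0.6, -0.1, 1.0]
finger_gap: 0.0503
grip_force: 0.0
```

```bash
python3 - <<'E'
from look import *
r=look(.42,.58,.27,.43,.02,.3,'pics/w13.png');rect(r,'green',.42,.27,.3)
E
```

```text
27.0 [0.4951 0.3538 0.1412] [-3.141 -0.    -2.413] gap 0.0503 F [ 0.6 -0.1  1. ] cam [0.437 0.301 0.284] (534, 534, 3)
green x 0.4936 y 0.3512 yaw 43.9 L 62.4 W 23.8
```

Call:
send_rows --rows '[{"linear": [0.0016, -0.001, 0.05], "angular": [0, 0, -0.0375]}, {"linear": [0.0016, -0.001, 0.09], "angular": [0, 0, -0.0375]}, {"linear": [0.0016, -0.001, 0.1], "angular": [0, 0, -0.0375]}, {"linear": [0.0016, -0.001, 0.1], "angular": [0, 0, -0.0375]}]'

```text
clock: 27.55
tool_pos: [0.4953, 0.3506, 0.0411]
tool_rot: [3.141, -0.001, -2.379]
wrist_force: [0.0, 0.3, 1.2]
finger_gap: 0.0497
grip_force: 0.0
```

Call:
send_rows --rows '[{"linear": [-0.0004, 0.0016, 0.02], "angular": [0, 0, 0]}, {"linear": [-0.0004, 0.0016, 0.03], "angular": [0, 0, 0]}, {"linear": [-0.0004, 0.0016, 0.032], "angular": [0, 0, 0]}, {"linear": [-0.0004, 0.0016, 0.032], "angular": [0, 0, 0]}]'

```text
clock: 28.05
tool_pos: [0.494, 0.3534, 0.0095]
tool_rot: [-3.142, 0.0, -2.377]
wrist_force: [-0.4, 1.3, 0.5]
finger_gap: 0.05
grip_force: 0.0
```

Call:
send_rows --rows '[{"linear": [0, 0, 0], "angular": [0, 0, 0]}, {"linear": [0, 0, 0], "angular": [0, 0, 0]}, {"linear": [0, 0, 0], "angular": [0, 0, 0]}, {"linear": [0, 0, 0], "angular": [0, 0, 0]}]' --jaw 0.015

```text
clock: 28.55
tool_pos: [0.4947, 0.3538, 0.0103]
tool_rot: [-3.141, 0.002, -2.377]
wrist_force: [-0.3, 0.0, 4.5]
finger_gap: 0.022
grip_force: 60.8
```

Call:
send_rows --rows '[{"linear": [0, 0, -0.05], "angular": [0, 0, 0]}, {"linear": [0, 0, -0.095], "angular": [0, 0, 0]}, {"linear": [0.0124, -0.227, -0.095], "angular": [0, 0, 0.913]}, {"linear": [0.0124, -0.227, -0.095], "angular": [0, 0, 0.913]}, {"linear": [0.0124, -0.227, -0.095], "angular": [0, 0, 0.913]}, {"linear": [0.0124, -0.227, -0.095], "angular": [0, 0, 0.913]}, {"linear": [0.0124, -0.227, -0.095], "angular": [0, 0, 0.913]}, {"linear": [0.0124, -0.227, -0.065], "angular": [0, 0, 0.913]}, {"linear": [0.0124, -0.227, -0.04], "angular": [0, 0, 0.913]}, {"linear": [0.0124, -0.227, -0.034], "angular": [0, 0, 0.913]}, {"linear": [0.0124, -0.227, -0.034], "angular": [0, 0, 0.913]}, {"linear": [0.0124, -0.227, -0.034], "angular": [0, 0, 0.913]}]'

```text
clock: 30.05
tool_pos: [0.6432, 0.1812, 0.0448]
tool_rot: [3.141, 0.002, 2.993]
wrist_force: [-0.6, 0.6, 0.7]
finger_gap: 0.0218
grip_force: 60.3
```

```bash
python3 - <<'E'
from look import *
r=look(.53,.73,.08,.28,.054,.4,'pics/w14a.png');rect(r,'green',.53,.08,.4)
r=look(.53,.73,.08,.28,.025,.4,'pics/w14.png')
H=cv2.cvtColor(r,cv2.COLOR_BGR2HSV)
for v in (130,145,160,180):print(v,[tuple(int(t) for t in H[v,u]) for u in range(190,330,10)])
E
```

```text
30.05 [0.6432 0.1812 0.0448] [3.141e+00 2.000e-03 2.993e+00] gap 0.0218 F [-0.6  0.6  0.7] cam [0.566 0.191 0.187] (500, 500, 3)
green x 0.6409 y 0.1801 yaw 171.6 L 65.4 W 24.0
30.1 [0.6433 0.1812 0.0449] [3.141e+00 2.000e-03 2.993e+00] gap 0.0218 F [-0.   0.  -0.1] cam [0.566 0.191 0.188] (500, 500, 3)
130 [(14, 149, 116), (14, 147, 116), (14, 149, 116), (10, 166, 132), (10, 166, 132), (10, 167, 134), (10, 169, 134), (10, 167, 134), (10, 169, 134), (10, 169, 136), (10, 165, 136), (10, 164, 135), (10, 167, 136), (10, 167, 136)]
145 [(13, 149, 111), (14, 152, 109), (13, 149, 111), (11, 168, 132), (10, 171, 133), (10, 167, 133), (10, 166, 135), (10, 167, 134), (11, 167, 133), (10, 165, 136), (10, 168, 135), (10, 164, 135), (10, 166, 134), (10, 164, 137)]
160 [(13, 151, 128), (13, 149, 130), (13, 148, 129), (11, 168, 132), (10, 169, 133), (10, 171, 133), (10, 166, 134), (10, 168, 132), (10, 166, 132), (10, 167, 133), (10, 165, 133), (10, 162, 135), (11, 169, 134), (11, 166, 134)]
180 [(14, 153, 118), (13, 149, 118), (11, 158, 89), (11, 171, 130), (11, 169, 133), (11, 172, 132), (10, 169, 133), (11, 169, 133), (11, 167, 134), (11, 167, 134), (11, 171, 134), (10, 165, 133), (11, 169, 133), (11, 169, 133)]
```

Call:
send_rows --rows '[{"linear": [0.0015, 0.0013, 0.005], "angular": [0, 0, 0]}, {"linear": [0.0015, 0.0013, 0.0085], "angular": [0, 0, 0]}, {"linear": [0.0015, 0.0013, 0.0098], "angular": [0, 0, 0]}, {"linear": [0.0015, 0.0013, 0.0098], "angular": [0, 0, 0]}]'

```text
clock: 30.65
tool_pos: [0.6408, 0.1826, 0.0353]
tool_rot: [-3.141, -0.001, 2.993]
wrist_force: [-3.8, -0.6, 8.6]
finger_gap: 0.0217
grip_force: 61.3
```

Call:
send_rows --rows '[{"linear": [0, 0, 0], "angular": [0, 0, 0]}, {"linear": [0, 0, 0], "angular": [0, 0, 0]}, {"linear": [0, 0, 0], "angular": [0, 0, 0]}, {"linear": [0, 0, -0.03], "angular": [0, 0, 0]}, {"linear": [0, 0, -0.08], "angular": [0, 0, 0]}, {"linear": [0.097, -0.169, -0.28], "angular": [0, 0, 0]}, {"linear": [0.097, -0.169, -0.28], "angular": [0, 0, 0]}, {"linear": [0.097, -0.169, -0.28], "angular": [0, 0, 0]}, {"linear": [0.097, -0.169, -0.28], "angular": [0, 0, 0]}, {"linear": [0.097, -0.169, -0.28], "angular": [0, 0, 0]}, {"linear": [0.097, -0.169, -0.28], "angular": [0, 0, 0]}]' --jaw 0.045

```text
clock: 32.02
tool_pos: [0.5208, 0.0287, 0.3162]
tool_rot: [3.141, 0.005, 2.991]
wrist_force: [1.4, 0.5, -0.6]
finger_gap: 0.0452
grip_force: 0.0
```

```bash
python3 - <<'E'
from look import *
r=look(.53,.73,-.2,.25,.054,.4,'pics/w15a.png');rect(r,'blue',.53,-.2,.4)
r=look(.53,.73,-.2,.25,.045,.4,'pics/w15b.png');rect(r,'green',.53,-.2,.4)
r=look(.53,.73,-.2,.25,.034,.4,'pics/w15c.png');rect(r,'orange',.53,-.2,.4);rect(r,'white',.53,-.2,.4)
r=look(.4,.73,-.28,.28,.025,.7,'pics/w15.png')
E
```

```text
32.02 [0.5208 0.0287 0.3162] [3.141 0.005 2.991] gap 0.0452 F [ 1.4  0.5 -0.6] cam [0.443 0.039 0.459] (500, 1125, 3)
blue x 0.6326 y 0.0660 yaw 176.8 L 51.6 W 30.9
32.08 [0.5203 0.0294 0.3143] [3.141e+00 2.000e-03 2.992e+00] gap 0.0455 F [-0.2  0.8  0.2] cam [0.443 0.04  0.457] (500, 1125, 3)
green x 0.6374 y 0.1779 yaw 171.5 L 64.9 W 30.0
32.12 [0.5199 0.0299 0.313 ] [ 3.141 -0.     2.993] gap 0.0448 F [0.2 0.7 0.4] cam [0.443 0.04  0.456] (500, 1125, 3)
orange x 0.6290 y -0.0289 yaw 176.6 L 100.5 W 40.7
white x 0.6204 y 0.0670 yaw 176.9 L 69.5 W 39.7
32.17 [0.5197 0.0301 0.3122] [ 3.141e+00 -2.000e-03  2.994e+00] gap 0.0453 F [ 0.2 -0.6  0.5] cam [0.443 0.04  0.455] (472, 801, 3)
```

View pics/w15.png

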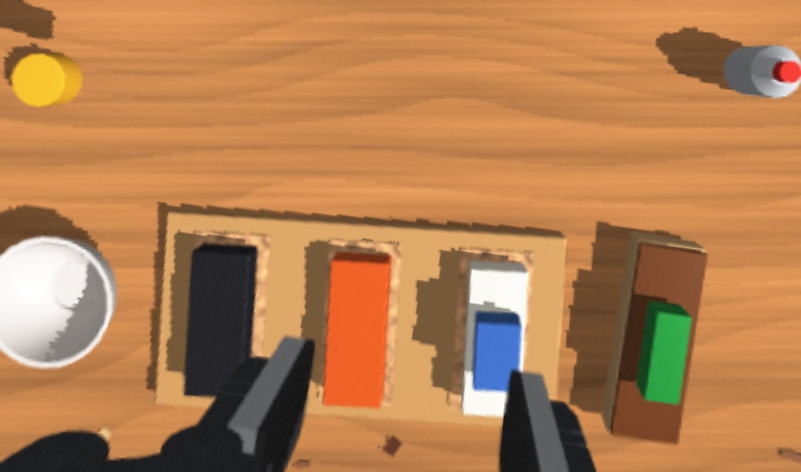

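The picture shows all five pieces in place: coarse beside the dish, medium in the middle, fine beside the strop with the dresser at its centre, and the bar centred lengthwise on the leather. The tin and wax are where they were, and the gripper is clear.

```bash
python3 -c "
from bench import workorder
print(workorder.hand_in())"
```

```text
the job is handed in; nothing more can be done
None
```

I handed the job in after about 32 s on the robot's clock: all five pieces are placed and released, the tin and wax were not touched, and the one visible flaw is that the coarse stone sits about 2.5 mm off its pad's centre.

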